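# Close the vial drawer and hold its lock pin through both eyes

### The job

Push the open vial drawer fully home until it clicks into its detent. Then take the lock pin out of its stand and thread it down from above through the upper eye and then the lower eye, and finish while still holding it there, drawer still home, so that I can fit the clip: the pin spans both eyes, its tip clearly out below the lower eye and the knob still clear above the upper eye. Leave the beaker, bottle and jar alone.

Things in the scene. Friction and masses are not known exactly. Their poses are not given: they have to be found in the camera images.
- cabinet: fixed white bench cabinet, 200 deep (x) x 240 wide (y) x 100 mm high, with one pale blue drawer; origin at the centre of its underside on the bench, x points from its front to its back (the front faces -x of its own frame), z up. Its yaw varies by up to about 0.2 rad
- drawer (a joint): how far the drawer is pulled out towards the cabinet's own -x, m; 0 = fully home (range 0 to 0.12). Sliding friction about 1.5 N; a ball detent pushes back with up to about 4 N more from 13 to 5 mm open; from 3 mm it pulls the drawer home by itself and holds it there with about 5 N. The drawer can be pushed anywhere on its front: about 7 N is enough
- front_left (a point): point on the outer face of the drawer front (a flat panel 236 wide, from 12 to 90 mm above the bench), 85 mm from the middle towards the cabinet's +y, 60 mm above the bench; moves with the drawer; axes as the cabinet's. The cabinet's top is at 100 mm; the panel sticks out 15 mm in front of the cabinet's shell
- front_right (a point): the same, 85 mm from the middle towards the cabinet's -y
- eye_upper (a point): centre of the hole in the upper steel eye: a horizontal plate 50 (cabinet x) x 36 (cabinet y) x 12 mm thick with a vertical through hole of 13 mm, mouths chamfered by about 2 mm, fixed on a bracket on top of the cabinet and standing out before the front; the hole's centre is 124 mm above the bench (plate from 118 to 130 mm) and 25 mm in front of the closed drawer's face. Nothing of the bracket is higher than 130 mm. z up, along the hole
- eye_lower (a point): centre of the hole in the lower steel eye, the same plate and hole, fixed to the drawer front and moving with it; its centre is 70 mm above the bench (plate from 64 to 76 mm), 25 mm in front of the drawer's face. With the drawer home it is exactly below the upper eye, 42 mm of free gap between them
- pin_knob (a point): centre of the knob of the steel lock pin, where it is gripped: a plain aluminium cylinder 22 mm across and 36 mm tall on top of a round shank 10 mm across and 100 mm long; z points from the tip to the knob. The knob's centre is 118 mm above the tip. Mass about 0.11 kg, varying. At the start the pin stands upright in the stand, knob up, its knob's centre about 128 mm above the bench
- pin_tip (a point): the lower end of the pin's shank, on its axis (chamfered by 2 to 3 mm); z points from the tip to the knob
- stand_hole (a point): centre of the hole's mouth on top of the stand: a fixed grey block 70 x 70 x 52 mm with a hole 14 mm wide and 42 mm deep that the pin stands in, to the left or right of the cabinet
- beaker_mid (a point): bystander: glass beaker, 70 mm across, 90 mm tall; point half-way up its axis
- bottle_mid (a point): bystander: amber bottle with a black cap, 64 mm across, 140 mm tall; point half-way up its axis
- jar_mid (a point): bystander: white jar, 60 mm across, 75 mm tall; point half-way up its axis
Things that resemble listed ones, but are neither listed nor needed, are in the scene too. There is more than one size of the part that bears pin_knob; the job needs the larger.

How it is judged:
By the outcome, as a careful person would: the job done as asked, in the order asked, and still so for the second after the job is handed in, while the arm keeps its last pose, push and grip.
It also fails if it takes over 64 s, if anything falls off the work surface, if the arm or the gripper's body presses on something with over 40 N, if the wrist force passes 120 N, or if a joint passes its speed limit or range.

### The arm

A 6-joint arm with a two-finger parallel gripper is mounted at the origin on the work surface. World frame = base frame: x ahead of the robot, y to its left, z up, the work surface at z = 0. Lengths are in m, angles in rad, forces in N, time in s.
With the tool pointing down it reaches from about 0.225 to 0.875 m from the base axis. Payload 3.4 kg.
Tool frame: the origin (TCP) lies at the very end of the fingers, on their centre line; the grasp point (between the pads) lies 19 mm behind it (bot.grip_point_offset is the distance from the TCP to the grasp point, in m); z points along the fingers, y is the direction in which the jaws open and shut (so a half turn about z gives the same grasp; the last joint's range is limited). The gripper opens to 85 mm and grips with 20 to 120 N. Pads are 22 mm wide; open, the fingers measure 114 mm over their backs; the gripper's body (76 mm by 85 mm) begins 54 mm behind the grasp point. The pads swing forward as they close: fully open they stand 13 mm farther back than shut.
Start: joints at [-1.372, 0.276, 1.505, -0, 1.361, -0.121], TCP at [0.181, -0.546, 0.231] pointing down, gripper open.
Joint ranges: [-2.89, 2.89], [-0.75, 2.08], [0.22, 2.7], [-1.18, 4.32], [0.11, 2.71], [-2.7, 2.7]. Speed limits (rad/s): [2.57, 2.57, 3.14, 3.14, 3.14, 3.14].

### API

Orientations are given as a rotation vector (axis times angle).
In Python, from rig import bot, imaging, sign_off, find_in gives the robot as it stands. Calls block until the motion is done:
- bot.reach(position, orientation): joint-space move of the TCP to a pose.
- bot.move_linear(position, velocity=0.15, frame=None, guard=None): straight line of the TCP; frame=None keeps the orientation; velocity is the mean speed in m/s. With guard (N) it stops when the force on the tool has changed by that much, and returns True; else False.
- bot.movej(angles): joint-space move.
- bot.gripper_to(opening, effort=None): opening from 0.0 (shut) to 1.0 (fully open); effort is the grip in N (None keeps the last); returns when the fingers have stopped.
- bot.hold(seconds).
- bot.inverse_kinematics(position, orientation): joint angles nearest the present ones, or None.
- bot.get_obs(): the state.
- imaging.read_camera(name): name is "scene" or "side" or "wrist"; returns (picture, depth): 400x640x3 uint8, red, green, blue; 400x640 float32, m along the optical axis (not along the pixel's ray), 0 where there is no reading.
- imaging.camera_info(name): a dict with "vfov" (degrees; the focal length in pixels is half the picture's height over the tangent of half this angle, whatever the lens; pixels are square), "cx", "cy" (the principal point, pixels), "R" (3x3) and "t" (3): a world point X has camera coordinates R X + t; the wrist camera has in their place "T_tool_cam" (4x4, takes a point from camera to tool coordinates, whose origin is the TCP and whose axes are the flange's). Camera axes: x right, y down, z forward; pixel columns grow to the right and rows downward; lengths in m; the calibration is good to about 2 mm. A picture is of the moment at which its call begins: read the wrist's pose just before it. camera_info takes no time and is no camera call.
A pose or a line that the arm cannot do raises bot.MotionError and nothing moves.
- sign_off(): hands the job in, once; it reports no verdict.
Trained networks look in the newest picture that a camera, given by its name, has taken for a name from the list of things; names that differ only in an ending like _2 or _b are one class to them, and where a whole thing is asked for, a point or a joint stands for the part that bears it (a point fixed in the world has none). Each returns a list of dicts, best first, with "p" (0 to 1); they miss things now and then, are a little off and sometimes report something else, mostly with a low value. They report only what shows in the picture. A call takes as long as a camera call. They do not tell look-alikes from the thing itself.
- find_in(camera, label): "uv" ([column, row] in pixels, amid what is visible of it).
The state is a dict: "time_s": time; "joints": joint angles; "qd": joint speeds; "effort": joint torques, N m; "position": TCP position; "tcp_rot": TCP orientation; "contact_force": force on the tool from outside, world axes, zero at the start; "wrist_torque": the same for the moment, N m; "gripper_width": opening from 0.0 (shut) to 1.0 (fully open).
Only numpy, scipy, OpenCV 4.12 (cv2) and the standard library are available. Lean on these libraries where they do the work, as an engineer would, in place of code of your own. Each camera call takes 0.05 s, during which the arm holds its last target.

## Working session

There is one attempt and no reset: what is moved stays moved. The work goes in short steps, each a Python script; the robot and the scene stay as the last script left them, time stands still between calls to the robot, and variables do not carry over. Pictures are saved under pics/ and viewed, and the job is handed in when it is done.

```bash
ls; mkdir -p pics; cat > h.py <<'E'
import numpy as np, cv2
from rig import bot, imaging, sign_off, find_in
from scipy.spatial.transform import Rotation as Ro
def K(n):
    i=imaging.camera_info(n); f=200/np.tan(np.radians(i['vfov'])/2); return f,i['cx'],i['cy'],i
def Twc(n,obs=None):
    i=imaging.camera_info(n)
    if n=='wrist':
        T=np.eye(4);T[:3,:3]=Ro.from_rotvec(obs['tcp_rot']).as_matrix();T[:3,3]=obs['position']
        return T@np.array(i['T_tool_cam'])
    R=np.array(i['R']);T=np.eye(4);T[:3,:3]=R.T;T[:3,3]=-R.T@np.array(i['t']);return T
def shot(n,save=None):
    obs=bot.get_obs(); p,d=imaging.read_camera(n)
    if save: cv2.imwrite('pics/'+save,p[:,:,::-1])
    return p,d,Twc(n,obs)
def ray(n,T,uv):
    f,cx,cy,_=K(n); v=np.array([(uv[0]-cx)/f,(uv[1]-cy)/f,1.]); return T[:3,3],T[:3,:3]@v
def atz(n,T,uv,z):
    o,v=ray(n,T,uv); return o+v*(z-o[2])/v[2]
def atd(n,T,uv,d):
    o,v=ray(n,T,uv); return o+v*d
def cloud(n,d,T):
    f,cx,cy,_=K(n); v,u=np.mgrid[0:400,0:640]
    P=np.stack([(u-cx)/f*d,(v-cy)/f*d,d],-1); return P@T[:3,:3].T+T[:3,3]
def proj(n,T,X):
    f,cx,cy,_=K(n); c=T[:3,:3].T@(np.array(X)-T[:3,3]); return np.array([cx+f*c[0]/c[2],cy+f*c[1]/c[2]])
E
python3 - <<'E'
from h import *
for n in ['scene','side','wrist']:
    p,d,T=shot(n,n+'0.png')
    i=imaging.camera_info(n); print(n,{k:(v if np.isscalar(v) else 0) for k,v in i.items()},T[:3,3].round(3),T[:3,2].round(2))
    for l in ['cabinet','drawer','front_left','front_right','eye_upper','eye_lower','pin_knob','pin_tip','stand_hole','beaker_mid','bottle_mid','jar_mid']:
        for r in find_in(n,l):
            uv=r['uv'];u,v=int(uv[0]),int(uv[1]); print(l,np.round(uv,1),round(r['p'],2),atd(n,T,uv,d[v,u]).round(3) if d[v,u]>0 else None)
print(bot.get_obs()['time_s'])
E
```

```text
pics
scene {'vfov': 43.241164597463765, 'cx': 321.8936496026061, 'cy': 201.68840400182899, 'R': 0, 't': 0} [ 1.071 -0.704  0.796] [-0.45  0.63 -0.63]
cabinet [357.4 250.6] 0.82 [ 0.719 -0.092  0.098]
drawer [295.6 228. ] 0.78 [ 0.542 -0.064  0.04 ]
front_left [295.8 226.3] 0.61 [ 0.541 -0.062  0.044]
front_right [294.8 225.8] 0.91 [ 0.541 -0.065  0.048]
eye_upper [355.5 250.2] 0.81 [ 0.716 -0.093  0.098]
eye_upper [359.1 151.1] 0.72 [0.495 0.266 0.05 ]
eye_lower [292.9 225.9] 0.56 [ 0.541 -0.073  0.053]
eye_lower [274.9 333.1] 0.54 [ 0.703 -0.323  0.075]
pin_knob [358.6 124.1] 0.63 [0.477 0.285 0.117]
pin_knob [391.5 143.7] 0.56 [0.573 0.295 0.089]
pin_tip [356.6 120.5] 0.66 [ 0.355  0.475 -0.003]
pin_tip [391.9 147.8] 0.58 [0.577 0.294 0.079]
stand_hole [359.5 150.4] 0.93 [0.496 0.268 0.052]
beaker_mid [178.9 266.8] 0.65 [ 0.465 -0.323  0.088]
bottle_mid [420.  162.4] 0.57 [0.667 0.275 0.081]
jar_mid [274.  334.1] 0.66 [ 0.703 -0.325  0.075]
side {'vfov': 49.81400063955574, 'cx': 312.60383387280245, 'cy': 204.33123504526816, 'R': 0, 't': 0} [0.124 0.59  0.666] [ 0.5  -0.64 -0.59]
ca
[... 338 characters left out ...]
05 0.096]
eye_lower [320.7 225.2] 0.59 [ 0.577 -0.017  0.06 ]
pin_knob [216.5 315.8] 0.83 [0.562 0.307 0.077]
pin_knob [257.6 319.4] 0.76 [0.466 0.299 0.129]
pin_tip [256.  322.1] 0.88 [0.468 0.301 0.124]
pin_tip [213.1 313.2] 0.64 [0.563 0.312 0.088]
pin_tip [347.8 164. ] 0.36 [ 0.682 -0.287  0.054]
pin_tip [258.6 353.9] 0.31 [0.466 0.307 0.05 ]
stand_hole [259.4 354.2] 0.93 [0.463 0.309 0.054]
beaker_mid [430.9 189.7] 0.9 [ 0.432 -0.274  0.073]
bottle_mid [180.5 298. ] 0.59 [0.635 0.323 0.089]
jar_mid [349.6 163.9] 0.64 [ 0.674 -0.283  0.059]
wrist {'vfov': 68.41458218333437, 'cx': 316.5646653161837, 'cy': 194.93655811363618, 'T_tool_cam': 0} [ 0.245 -0.525  0.374] [-0.25 -0.08 -0.96]
1.95
```

View pics/scene0.png

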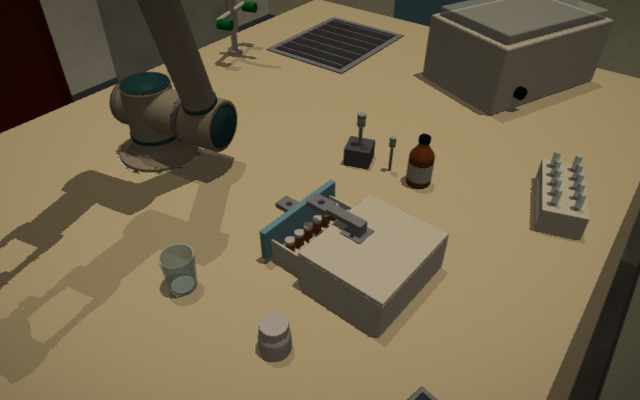

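View pics/side0.png

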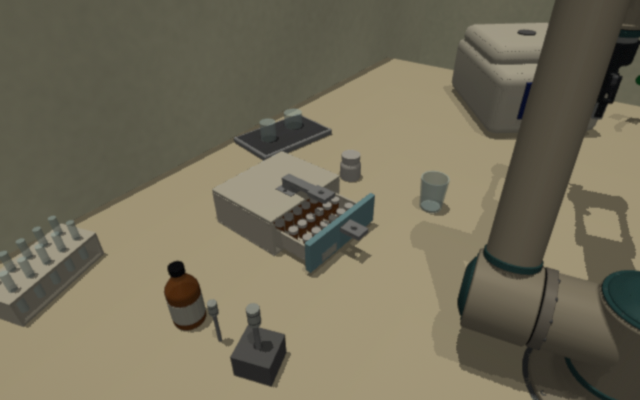

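Candidates for the pin: the pin standing in the grey stand (scene 361,120; side 254,315), and a short loose-standing look-alike pin beside it (scene 392,143; side 213,308). The vials on the right rack (scene 565,180) are not pins. By the description it is the one in the stand. I'll check that in a crop and fit the poses.

```bash
python3 - <<'E'
from h import *
print(imaging.camera_info('scene').keys())
ims=[]
for n,(u,v) in [('scene',(375,140)),('side',(240,320))]:
    p,d,T=shot(n); ims.append(cv2.resize(p[v-50:v+50,u-50:u+50],(400,400),interpolation=cv2.INTER_CUBIC))
    P=cloud(n,d,T); np.save(n+'_P.npy',P); np.save(n+'_I.npy',p)
    for nm,c in [('stand',(0.475,0.295)),('small',(0.568,0.302))]:
        m=(d>0)&(np.hypot(P[...,0]-c[0],P[...,1]-c[1])<.035)&(P[...,2]>.062)&(P[...,2]<.2)
        q=P[m]; print(n,nm,len(q),'ztop',np.percentile(q[:,2],[50,98,100]).round(3),'xy',np.median(q,0).round(4))
        hi=q[q[:,2]>np.percentile(q[:,2],98)-.004] ; print('  top',hi.mean(0).round(4),len(hi),np.ptp(hi,axis=0).round(3))
    m=(d>0)&(abs(P[...,2]-.1)<.006)&(abs(P[...,0]-.66)<.2)&(abs(P[...,1]+.06)<.2)
    q=P[m]; print(n,'top z',np.median(q[:,2]).round(4)); r=cv2.minAreaRect((q[:,:2]*1000).astype(np.float32)); print(r)
    m=(d>0)&(abs(P[...,2])<.006); print('bench z',np.median(P[m][:,2]).round(4))
cv2.imwrite('pics/crop1.png',np.hstack(ims)[:,:,::-1])
E
```

```text
dict_keys(['vfov', 'cx', 'cy', 'R', 't'])
scene stand 173 ztop [0.122 0.147 0.148] xy [0.4792 0.2898 0.1225]
  top [0.4778 0.2927 0.1453] 27 [0.022 0.02  0.005]
scene small 86 ztop [0.092 0.105 0.105] xy [0.5714 0.3003 0.0924]
  top [0.5692 0.304  0.1032] 18 [0.015 0.017 0.004]
scene top z 0.0994
((733.5349731445312, -52.35382843017578), (242.36944580078125, 201.7152557373047), 86.54496002197266)
bench z -0.0007
side stand 410 ztop [0.13  0.147 0.149] xy [0.4738 0.3004 0.1299]
  top [0.4768 0.2975 0.1462] 126 [0.021 0.021 0.006]
side small 181 ztop [0.096 0.106 0.108] xy [0.5663 0.3088 0.0964]
  top [0.5694 0.3066 0.105 ] 64 [0.015 0.015 0.005]
side top z 0.1004
((734.3178100585938, -49.85044860839844), (243.8840789794922, 202.5856475830078), 86.42308044433594)
bench z 0.0002
```

View pics/crop1.png

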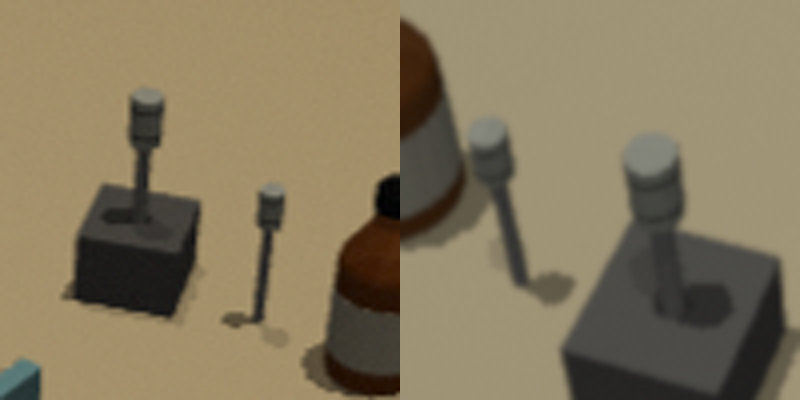

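The crop shows the large-knob pin in the stand (top at 146 mm, knob about 22 mm wide). The loose one is smaller (top at 105 mm, about 15 mm wide), so the stand pin is the right one. Next I'll refine the cabinet, eye and drawer poses.

```bash
python3 - <<'E'
from h import *
from scipy.optimize import least_squares
for n in ['scene','side']:
    P=np.load(n+'_P.npy'); I=np.load(n+'_I.npy').astype(int)
    for nm,z0 in [('up',.130),('low',.076)]:
        m=(abs(P[...,2]-z0)<.004)&(P[...,0]>.45)&(P[...,0]<.75)&(abs(P[...,1]+.04)<.06)
        if nm=='low': m&=P[...,0]<.55
        q=P[m]; print(n,nm,len(q),q.mean(0).round(4), cv2.minAreaRect((q[:,:2]*1000).astype(np.float32)))
    # drawer front face: blueish
    m=(I[...,2]>I[...,0]+15)&(P[...,0]>.45)&(P[...,0]<.65)&(abs(P[...,1]+.05)<.17)&(P[...,2]>.015)&(P[...,2]<.1)
    q=P[m]; print('blue',len(q),q.min(0).round(3),q.max(0).round(3))
    f=q[q[:,2]<.084]
    for k in range(6):
        A=np.c_[f[:,1],np.ones(len(f))]; c=np.linalg.lstsq(A,f[:,0],rcond=None)[0]; r=f[:,0]-A@c; f=f[abs(r)<max(.003,2*r.std())]
    print('line x=a*y+b',c.round(4),len(f),r.std().round(4),'yaw',np.round(-np.arctan(c[0]),4))
E
```

```text
scene up 648 [ 0.6338 -0.0471  0.1291] ((635.9179077148438, -45.73729705810547), (38.67171096801758, 137.68577575683594), 87.03884887695312)
scene low 239 [ 0.5076 -0.0451  0.0754] ((507.4512634277344, -58.79331970214844), (77.99336242675781, 68.40882110595703), 87.31663513183594)
blue 497 [ 0.523 -0.158  0.019] [0.549 0.077 0.093]
line x=a*y+b [0.0589 0.5431] 69 0.0011 yaw -0.0588
side up 489 [ 0.6284 -0.0423  0.1299] ((636.6512451171875, -42.56212615966797), (38.35810852050781, 137.0445556640625), 88.56011962890625)
side low 349 [ 0.5068 -0.0356  0.076 ] ((502.65716552734375, -37.98704528808594), (119.14068603515625, 53.224178314208984), 86.26638793945312)
blue 670 [ 0.521 -0.153  0.023] [0.547 0.082 0.093]
line x=a*y+b [0.0635 0.5304] 149 0.0011 yaw -0.0634
```

```bash
cat >> h.py <<'E'
CO=np.array([.734,-.051]); YAW=-.061
def cab(x,y): c,s=np.cos(YAW),np.sin(YAW); return CO+np.array([c*x-s*y,s*x+c*y])
def down(yaw): return (Ro.from_euler('z',yaw)*Ro.from_euler('x',np.pi)).as_rotvec()
E
python3 - <<'E'
from h import *
bot.gripper_to(0.0,effort=40)
a=cab(-.265,.085); e=cab(-.115-.011+.004,.085)
print(a,e)
bot.reach([*a,.2],down(YAW)); print(bot.get_obs()['joints'])
bot.move_linear([*a,.045],velocity=.15)
h=bot.move_linear([*e,.045],velocity=.05,guard=13)
o=bot.get_obs(); print(h,o['position'],o['contact_force'],o['time_s'], np.array(o['position'][:2])-e)
p,d,T=shot('side','side1.png')
p,d,T=shot('scene','scene1.png')
E
```

```text
[0.47467466 0.04999688] [0.6174087  0.04127929]
[-4.20349433e-02  1.50173581e-01  1.75396578e+00 -3.43373507e-04
  1.23715766e+00  1.59073109e+00]
True [0.60996698 0.04175569 0.04386176] [ 0.30978811 -0.04056773 -0.05643624] 8.9583 [-0.00744172  0.0004764 ]
```

View pics/side1.png

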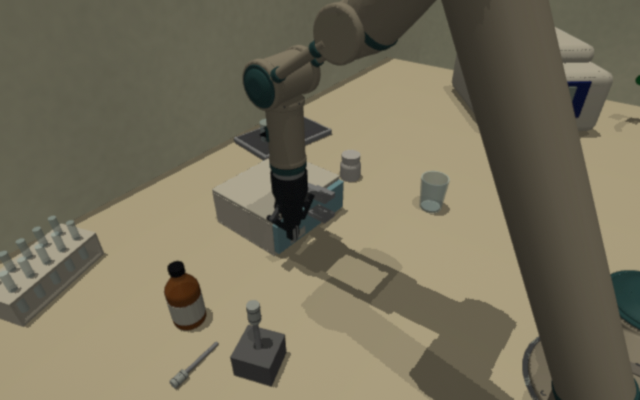

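View pics/scene1.png

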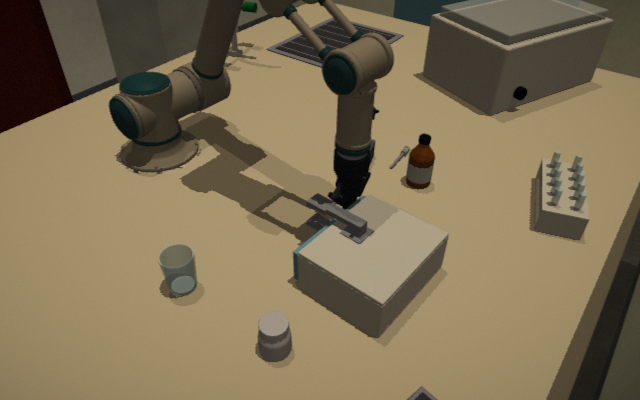

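Drawer looks home (scene 300,260). The small look-alike has toppled over by itself, lying near side (195,363); I didn't touch it. I'll push again to confirm the hard stop.

```bash
python3 - <<'E'
from h import *
e=cab(-.115-.011+.012,.085)
h=bot.move_linear([*e,.045],velocity=.03,guard=18)
o=bot.get_obs(); print(h,o['position'],o['contact_force'],o['time_s'])
bot.hold(.2); o=bot.get_obs(); print(o['position'],o['contact_force'])
b=cab(-.20,.085)
bot.move_linear([*b,.045],velocity=.15); bot.move_linear([*b,.25],velocity=.25)
# view eyes from above-front w/ wrist
i=imaging.camera_info('wrist'); print(np.round(i['T_tool_cam'],3).tolist())
for n in ['side','scene']:
    p,d,T=shot(n); P=cloud(n,d,T)
    for nm,z0 in [('up',.130),('low',.076)]:
        m=(abs(P[...,2]-z0)<.004)&(P[...,0]>.5)&(P[...,0]<.75)&(abs(P[...,1]+.04)<.06)
        q=P[m]; print(n,nm,len(q),q.mean(0).round(4), cv2.minAreaRect((q[:,:2]*1000).astype(np.float32)) if len(q)>3 else '')
    f=P[(P[...,2]>.02)&(P[...,2]<.08)&(abs(P[...,1]+.04)<.1)&(P[...,0]>.585)&(P[...,0]<.64)]
    f=f[np.hypot(f[:,0]-b[0],f[:,1]-b[1])>.0]
    c=np.median(f[:,0]-(-np.tan(YAW))*f[:,1]) if len(f) else 0
    print('face x at y=0',c,len(f))
print(bot.get_obs()['time_s'])
E
```

```text
True [0.60923121 0.04185755 0.04265067] [0.45061443 0.53681452 0.13136832] 9.4417
[0.6086943  0.04193619 0.04233048] [ 0.48239191  0.3338042  -0.61328533]
[[0.001, -0.965, -0.263, 0.068], [1.0, 0.001, 0.001, -0.001], [-0.001, -0.263, 0.965, -0.143], [0.0, 0.0, 0.0, 1.0]]
side up 489 [ 0.6282 -0.0422  0.1299] ((637.1343994140625, -44.06460189819336), (38.43920135498047, 137.98049926757812), 86.71479034423828)
side low 294 [ 0.5993 -0.0357  0.076 ] ((596.3290405273438, -22.589088439941406), (87.91790008544922, 54.24639892578125), 86.15830993652344)
face x at y=0 0.6224791809546252 1012
scene up 640 [ 0.6341 -0.0471  0.1291] ((636.5012817382812, -46.91884994506836), (38.66409683227539, 136.01046752929688), 86.22930145263672)
scene low 205 [ 0.5886 -0.0441  0.0751] ((588.7825927734375, -44.17253112792969), (38.5394287109375, 42.82545852661133), 86.5335922241211)
face x at y=0 0.598326185426002 156
11.3167
```

```bash
python3 - <<'E'
from h import *
R0=Ro.from_rotvec(down(YAW+np.pi))
E=np.array([*cab(-.14,0),.130])
Tc=np.array(imaging.camera_info('wrist')['T_tool_cam'])
def campose(R,dist,target):  # optical axis through target
    cz=R.as_matrix()@Tc[:3,2]; cam=target-dist*cz
    return cam-R.as_matrix()@Tc[:3,3], R
for k,(tilt,dist,tg) in enumerate([(0,.26,E),(-.55,.27,E-[0,0,.03])]):
    R=Ro.from_rotvec(np.array([-np.sin(YAW),np.cos(YAW),0])*tilt)*R0
    p,_=campose(R,dist,tg)
    print('cam dir',(R.as_matrix()@Tc[:3,2]).round(2),'tcp',p.round(3))
    try: bot.reach(p,R.as_rotvec())
    except bot.MotionError as e: print(e); continue
    bot.hold(.2); im,d,T=shot('wrist',f'w{k}.png'); np.savez(f'w{k}.npz',im=im,d=d,T=T)
    for l in ['eye_upper','eye_lower','front_left']:
        for r in find_in('wrist',l): print(l,np.round(r['uv'],1),round(r['p'],2))
    print(bot.get_obs()['joints'],bot.get_obs()['time_s'])
E
```

```text
cam dir [ 0.26 -0.02 -0.96] tcp [ 0.594 -0.042  0.238]
eye_upper [317.  225.1] 0.84
eye_lower [316.3 195.2] 0.81
front_left [314.9 194.2] 0.76
[-1.87700853e-01  3.02610658e-01  1.44952100e+00 -1.47238584e-05
  1.38946803e+00 -1.69748446e+00] 14.4833
cam dir [ 0.73 -0.04 -0.69] tcp [ 0.53  -0.038  0.199]
eye_upper [319.1 202.9] 0.75
eye_upper [313.9 181. ] 0.28
eye_lower [316.3 177.6] 0.63
front_left [317.5 180.6] 0.75
[-0.28305302 -0.00688491  2.08446722  0.22728885  0.53676346 -1.95729703] 15.7083
```

View pics/w0.png

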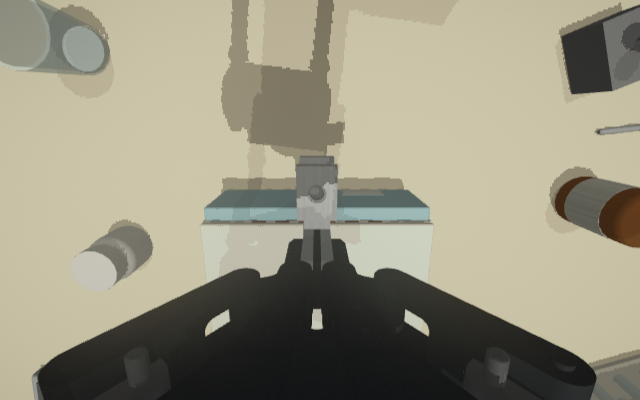

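View pics/w1.png

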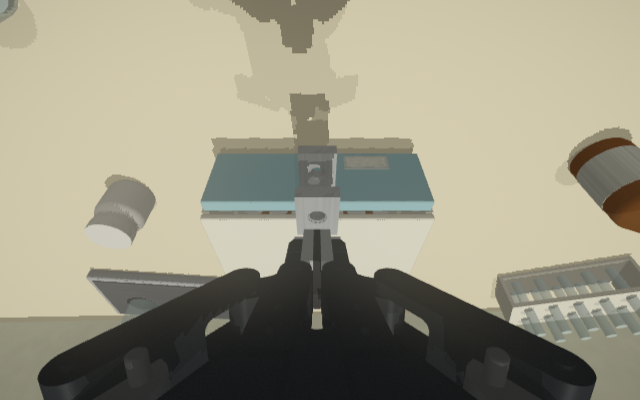

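w0 shows the upper-eye hole near (316,192). w1 shows both holes: upper near (317,216), lower near (314,168). The drawer front sits parallel and just in front of the shell. I'll measure the holes on magnified crops.

```bash
python3 - <<'E'
from h import *
ims=[]
for k,(u,v) in [(0,(317,191)),(1,(316,191))]:
    z=np.load(f'w{k}.npz'); im=z['im']; c=im[v-50:v+50,u-50:u+50]
    ims.append(cv2.resize(c,(400,400),interpolation=cv2.INTER_CUBIC))
    d=z['d']; T=z['T']; P=cloud('wrist',d,T)
    for nm,z0 in [('up',.130),('low',.076)]:
        m=(abs(P[...,2]-z0)<.005)&(np.hypot(P[...,0]-.59,P[...,1]+.043)<.07)
        mm=m.astype(np.uint8); q=P[m]
        if len(q)<20: continue
        print(k,nm,len(q),'z',np.median(q[:,2]).round(4),cv2.minAreaRect((q[:,:2]*1000).astype(np.float32)))
    # face line
    f=P[(P[...,2]>.02)&(P[...,2]<.085)&(abs(P[...,1]+.04)<.13)&(P[...,0]>.59)&(P[...,0]<.65)]
    f=f[abs(f[:,1]+.042)>.03]
    for _ in range(5):
        A=np.c_[f[:,1],np.ones(len(f))]; c=np.linalg.lstsq(A,f[:,0],rcond=None)[0]; r=f[:,0]-A@c; f=f[abs(r)<max(.002,2*r.std())]
    print('face',c.round(4),len(f))
    t=P[(abs(P[...,2]-.1)<.003)&(P[...,0]>.6)&(P[...,0]<.68)&(abs(P[...,1]+.04)<.11)]
    if len(t): 
        # front edge of top by y bins
        ys=np.linspace(-.14,.05,20); E=[(y,np.min(t[abs(t[:,1]-y)<.006][:,0])) for y in ys if (abs(t[:,1]-y)<.006).sum()>5]
        E=np.array(E); print('shell edge fit',np.polyfit(E[:,0],E[:,1],1).round(4))
cv2.imwrite('pics/crop2.png',np.hstack(ims)[:,:,::-1])
E
```

```text
0 up 2338 z 0.13 ((598.9619750976562, -42.1873779296875), (35.95700454711914, 58.20958709716797), 86.10843658447266)
0 low 583 z 0.0761 ((595.154541015625, -43.35497283935547), (126.12484741210938, 50.69565200805664), 86.64727783203125)
face [0.0578 0.6224] 2367
shell edge fit [0.0587 0.6371]
1 up 1597 z 0.1298 ((595.2362670898438, -41.808021545410156), (35.92985534667969, 52.3243293762207), 86.51931762695312)
1 low 1820 z 0.0758 ((595.3385009765625, -43.47490692138672), (126.47743225097656, 52.864620208740234), 86.85407257080078)
face [0.0579 0.6226] 6579
shell edge fit [0.0632 0.6388]
```

View pics/crop2.png

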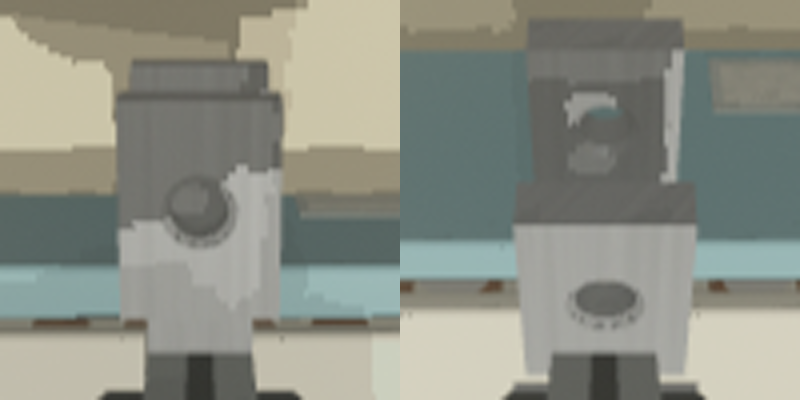

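```bash
python3 - <<'E'
from h import *
for k,uv in [(0,(267+201/4-.375,141+210/4-.375)),(1,(266+606-400-0 and 266+(606-400)/4-.375,141+302/4-.375))]:
    T=np.load(f'w{k}.npz')['T']; print(k,np.round(uv,2),atz('wrist',T,uv,.13).round(4))
    # overlay predicted circles
    im=np.load(f'w{k}.npz')['im'][:,:,::-1].copy(); big=cv2.resize(im[140:240,266:366],(600,600),interpolation=cv2.INTER_CUBIC)
    for (cx,cy),col in [((.5945,-.042),(0,0,255))]:
      for z,rr in [(.13,.0085),(.076,.0085),(.13,.0065)]:
        pts=[(proj('wrist',T,[cx+rr*np.cos(a),cy+rr*np.sin(a),z])-[266,140]+.5)*6-.5 for a in np.linspace(0,6.28,60)]
        cv2.polylines(big,[np.array(pts).astype(int)],True,col,1)
    cv2.imwrite(f'pics/ov{k}.png',big)
a=cv2.imread('pics/ov0.png');b=cv2.imread('pics/ov1.png'); cv2.imwrite('pics/ov.png',cv2.resize(np.hstack([a,b])[100:500],(800,267)) if 0 else np.hstack([a[50:450,100:500],b[50:550,100:500][:400]]))
E
```

```text
0 [316.88 193.12] [ 0.595  -0.0414  0.13  ]
1 [317.12 216.12] [ 0.5945 -0.0415  0.13  ]
```

View pics/ov.png

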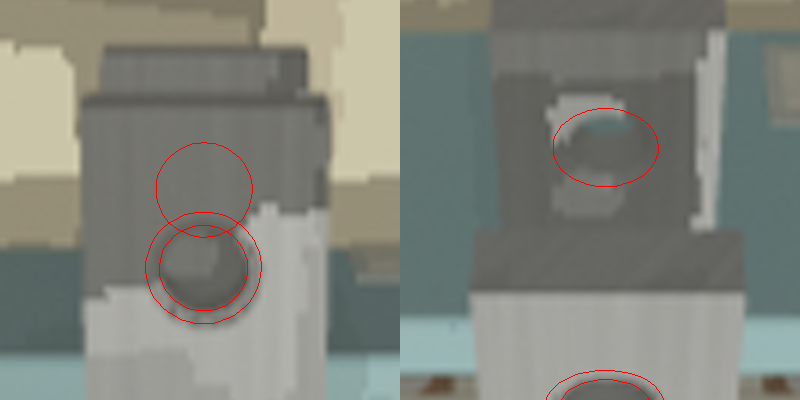

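The upper hole is at about (0.5948, -0.0415), and the lower one is aligned with it. The shell-to-face step is about 15 mm, so the drawer is home. Next is the pin: hover, look, then grasp.

```bash
python3 - <<'E'
from h import *
# retreat safely up first, keeping clear of the eyes
o=bot.get_obs(); p=np.array(o['position'])
bot.move_linear(p+[-.03,0,.08],velocity=.25)
bot.gripper_to(.55,effort=60)
bot.reach([.4772,.295,.225],down(YAW+np.pi)); bot.hold(.2)
im,d,T=shot('wrist','w2.png'); np.savez('w2.npz',im=im,d=d,T=T)
for l in ['pin_knob','pin_tip','stand_hole']:
    for r in find_in('wrist',l): print(l,np.round(r['uv'],1),round(r['p'],2))
P=cloud('wrist',d,T)
for a,b in [(.143,.15),(.115,.14),(.06,.1)]:
    m=(P[...,2]>a)&(P[...,2]<b)&(np.hypot(P[...,0]-.477,P[...,1]-.295)<.04); q=P[m]
    if len(q): print(a,b,len(q),((q.min(0)+q.max(0))/2).round(4),np.ptp(q,axis=0).round(4))
print(bot.get_obs()['joints'],bot.get_obs()['time_s'])
E
```

```text
pin_knob [312.7 201.6] 0.62
pin_knob [394.8 229.2] 0.56
pin_tip [393.9 230.4] 0.85
pin_tip [316.  197.1] 0.75
stand_hole [322.5 165.5] 0.76
0.143 0.15 552 [0.4824 0.2919 0.1455] [0.0218 0.0209 0.0049]
0.115 0.14 211 [0.4773 0.2927 0.1275] [0.0132 0.0228 0.0249]
0.06 0.1 60 [0.4775 0.2952 0.0755] [0.0051 0.0093 0.0291]
[ 4.28604923e-01  2.57812567e-01  1.54576431e+00 -4.95066171e-05
  1.33753881e+00 -1.08018322e+00] 18.3833
```

View pics/w2.png

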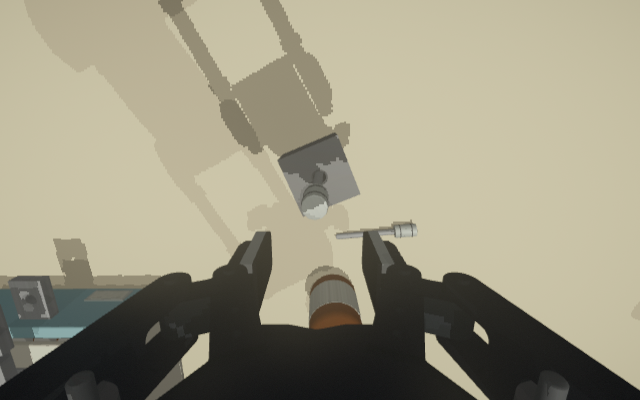

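w2 shows the stand pin's knob at (315,203), the stand at (320,175), and the fallen small pin at (380,231), which is out of the way. Grasping now.

```bash
python3 - <<'E'
from h import *
g=[.4805,.2932]
h=bot.move_linear([*g,.109],velocity=.1,guard=15); print(h,bot.get_obs()['position'])
bot.gripper_to(0.0,effort=70); o=bot.get_obs(); print('w',o['gripper_width'],o['contact_force'])
h=bot.move_linear([*g,.26],velocity=.12,guard=25); o=bot.get_obs(); print(h,o['position'],o['gripper_width'],o['contact_force'],o['time_s'])
im,d,T=shot('wrist','w3.png'); shot('side','side3.png')
for l in ['pin_knob','pin_tip']:
    for r in find_in('side',l): print(l,np.round(r['uv'],1),round(r['p'],2))
E
```

```text
False [0.48098128 0.29344265 0.10963105]
w 0.23751695972871384 [-0.50686139  1.018526    3.64179666]
False [0.48003154 0.29291904 0.25907653] 0.24589397632405355 [ 0.71262971 -0.70709756 -0.95090037] 21.45
pin_knob [185.3 375.5] 0.9
pin_knob [249.2 262.6] 0.65
pin_tip [248.2 261.9] 0.93
pin_tip [186.1 371.3] 0.9
```

View pics/side3.png

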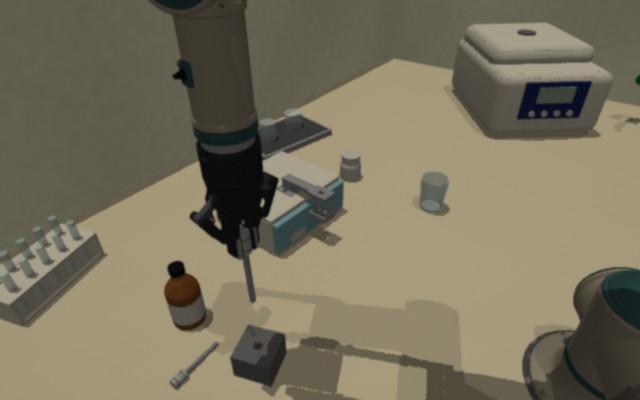

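View pics/w3.png

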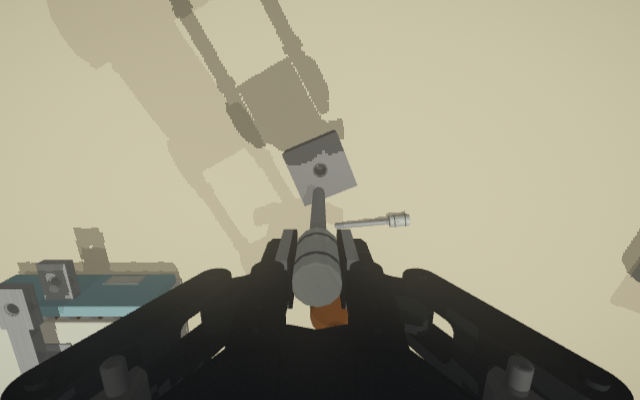

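Pin is held (width about 21 mm), stand is empty, and bystanders haven't moved. Moving above the eye to measure the pin axis against the hole in one wrist picture.

```bash
cat >> h.py <<'E'
def pinaxis(d,obs):
    "front-surface centreline of the held shank in tool frame: fits x(z),y(z); returns axis at tip z and slopes"
    Tc=np.array(imaging.camera_info('wrist')['T_tool_cam']); f,cx,cy,_=K('wrist')
    v,u=np.mgrid[0:400,0:640]; P=np.stack([(u-cx)/f*d,(v-cy)/f*d,d],-1)@Tc[:3,:3].T+Tc[:3,3]
    q=P[(d>0)&(abs(P[...,0])<.03)&(abs(P[...,1])<.02)&(P[...,2]>.004)&(P[...,2]<.13)]
    return q
E
python3 - <<'E'
from h import *
bot.reach([.5948,-.0415,.262],down(YAW+np.pi)); bot.hold(.3)
o=bot.get_obs(); im,d,T=shot('wrist','w4.png'); np.savez('w4.npz',im=im,d=d,T=T)
print(o['position'],o['tcp_rot'],o['joints'],o['time_s'])
q=pinaxis(d,o); print(len(q),q.min(0).round(4),q.max(0).round(4))
for a in np.arange(0,.12,.01):
    s=q[(q[:,2]>a)&(q[:,2]<a+.01)]
    if len(s)>3: print(round(a,3),len(s),'x',s[:,0].max().round(4),np.median(s[:,0]).round(4),'y',s[:,1].min().round(4),s[:,1].max().round(4))
p,d2,_=shot('side','side4.png'); shot('scene','scene4.png')
cv2.imwrite('pics/c4.png',np.hstack([cv2.resize(im[140:300,236:396],(400,400),interpolation=cv2.INTER_CUBIC),cv2.resize(p[160:260,270:370],(400,400),interpolation=cv2.INTER_CUBIC)])[:,:,::-1])
E
```

```text
[ 0.59476907 -0.04052789  0.26208837] [9.35415152e-02 3.14007028e+00 1.39648587e-04] [-1.84780308e-01  2.93105023e-01  1.40421867e+00  1.08688084e-04
  1.44415484e+00 -1.69602872e+00] 23.275
557 [-0.009  -0.0037  0.0124] [0.0078 0.0095 0.1297]
0.01 72 x 0.0052 0.0042 y -0.0034 0.0054
0.02 96 x 0.0056 0.0043 y -0.0036 0.0057
0.03 85 x 0.0058 0.0047 y -0.0037 0.006
0.04 75 x 0.0061 0.0051 y -0.0033 0.0062
0.05 58 x 0.0063 0.0056 y -0.0035 0.0058
0.06 53 x 0.0072 0.006 y -0.003 0.006
0.07 48 x 0.0073 0.0062 y -0.0031 0.0062
0.08 44 x 0.0078 0.0068 y -0.0032 0.0065
0.09 25 x 0.0078 0.007 y -0.0026 0.0066
```

View pics/c4.png

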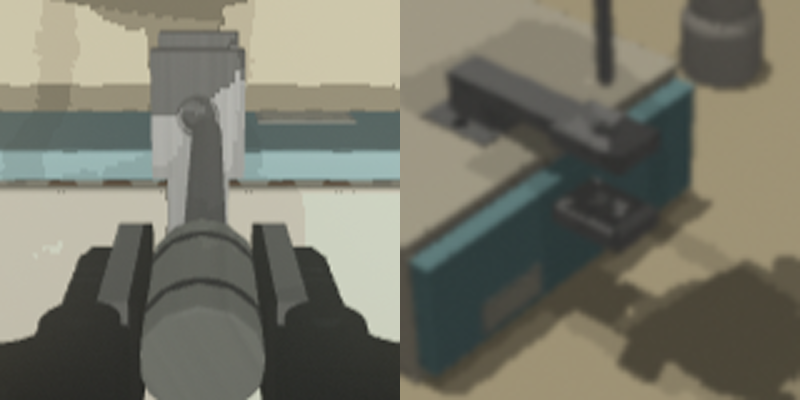

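w4 shows the tip at about (314,185) close over the upper hole, with the pin leaning about 0.035 rad in the grip. I'll tilt the tool to make the pin vertical, then re-measure just above the mouth.

```bash
cat >> h.py <<'E'
def fitpin(d,obs,zmax=.097):
    q=pinaxis(d,obs); Z=[];X=[];Y=[]
    for a in np.arange(.012,zmax-.006,.006):
        s=q[(q[:,2]>a)&(q[:,2]<a+.006)&(q[:,0]>-.004+0*q[:,0])]
        if len(s)<12: continue
        Z.append(a+.003);X.append(np.percentile(s[:,0],95)-.005);Y.append((s[:,1].min()+s[:,1].max())/2)
    px=np.polyfit(Z,X,1);py=np.polyfit(Z,Y,1)
    dr=np.array([px[0],py[0],1.]);dr/=np.linalg.norm(dr)
    return np.array([np.polyval(px,.099),np.polyval(py,.099),.099]),dr
HOLE=np.array([.5948,-.0415])
E
python3 - <<'E'
from h import *
z=np.load('w4.npz'); o=bot.get_obs(); tip,dr=fitpin(z['d'],o); print(tip.round(4),dr.round(4))
R=Ro.from_rotvec(o['tcp_rot']); w=R.apply(dr); print('tip world',(R.apply(tip)+o['position']).round(4),'dir',w.round(4))
q,_=Ro.align_vectors([[0,0,-1.]],[w]); Rn=q*R
tgt=np.array([*HOLE,.142])-Rn.apply(tip)
err=np.array([.59477,-.0415+.0])*0
bot.reach(tgt,Rn.as_rotvec()); bot.hold(.4)
o=bot.get_obs(); print('poserr',(np.array(o['position'])-tgt).round(4), (Rn.inv()*Ro.from_rotvec(o['tcp_rot'])).as_rotvec().round(4))
im,d,T=shot('wrist','w5.png'); np.savez('w5.npz',im=im,d=d,T=T)
tip,dr=fitpin(d,o); R=Ro.from_rotvec(o['tcp_rot']); print(tip.round(4),'tip world',(R.apply(tip)+o['position']).round(4),'dir',R.apply(dr).round(4),o['time_s'],o['contact_force'])
p,_,Ts=shot('side'); s,_,Tc=shot('scene')
big=cv2.resize(im[150:230,276:356],(400,400),interpolation=cv2.INTER_CUBIC)
def ell(big,n,T,u0,v0,sc,z,r,c=HOLE):
    pts=[(proj(n,T,[c[0]+r*np.cos(a),c[1]+r*np.sin(a),z])-[u0,v0]+.5)*sc-.5 for a in np.linspace(0,6.28,60)]
    cv2.polylines(big,[np.array(pts).astype(int)],True,(255,0,0),1)
ell(big,'wrist',T,276,150,5,.13,.0085); ell(big,'wrist',T,276,150,5,.142,.005)
b2=cv2.resize(p[160:240,280:360],(400,400),interpolation=cv2.INTER_CUBIC); 
cv2.imwrite('pics/c5.png',np.hstack([big,b2])[:,:,::-1])
cv2.imwrite('pics/c5s.png',cv2.resize(s[150:250,270:370],(500,500),interpolation=cv2.INTER_CUBIC)[:,:,::-1])
E
```

```text
[0.0029 0.0019 0.099 ] [0.0365 0.0116 0.9993]
tip world [ 0.592  -0.039   0.1631] dir [-0.0356  0.0138 -0.9993]
poserr [ 0.0005 -0.0001  0.0005] [ 0.0001 -0.0008  0.0001]
[0.0029 0.0019 0.099 ] tip world [ 0.5954 -0.0416  0.1425] dir [ 7.e-04  6.e-04 -1.e+00] 24.075 [ 0.2429398   0.89065399 -1.0853279 ]
```

View pics/c5.png

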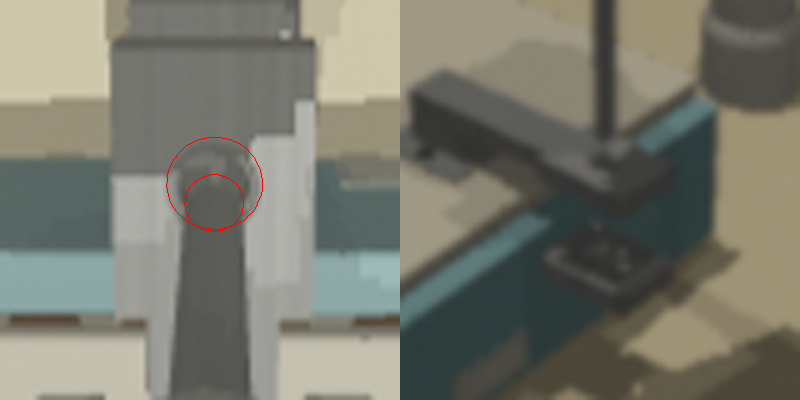

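View pics/c5s.png

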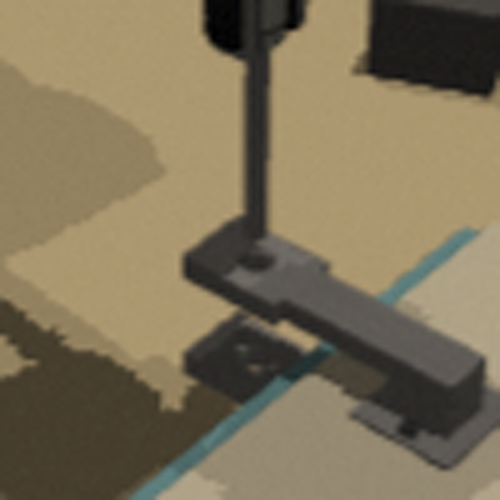

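The tip is centred over the upper eye in all three views and the pin is vertical. Threading down with a force guard.

```bash
python3 - <<'E'
from h import *
o=bot.get_obs(); p0=np.array(o['position'])
x,y=p0[0]-.0005,p0[1]
zt=p0[2]-.1425
for t in [.132,.11,.084]:
    h=bot.move_linear([x,y,zt+t],velocity=.03,guard=8)
    o=bot.get_obs(); print(t,h,'tipz',(o['position'][2]-zt).round(4),np.round(o['contact_force'],2),np.round(o['wrist_torque'],2),(np.array(o['position'])-[x,y,0]).round(4)[:2],o['gripper_width'],o['time_s'])
    if h: break
p,_,_=shot('side'); s,_,_=shot('scene'); im,d,T=shot('wrist')
tip,dr=fitpin(d,o,.06); print(tip.round(4),dr.round(4))
cv2.imwrite('pics/c6.png',np.hstack([cv2.resize(k,(400,400),interpolation=cv2.INTER_CUBIC) for k in (p[160:240,280:360],s[150:250,270:370])])[:,:,::-1])
E
```

```text
0.132 False tipz 0.1317 [ 0.98 -0.41 -0.74] [-0.02  0.02  0.02] [-0.0001  0.    ] 0.23828322981199718 24.7167
0.11 False tipz 0.1101 [-0.62 -1.32 -1.68] [-0.01  0.04 -0.01] [ 0.0002 -0.    ] 0.24198731292590633 25.6
0.084 False tipz 0.0842 [ 0.46 -0.55 -1.47] [ 0.06  0.03 -0.01] [ 0.0002 -0.    ] 0.24033512743319344 26.6167
[0.0274 0.0019 0.099 ] [0.3452 0.0108 0.9385]
```

View pics/c6.png

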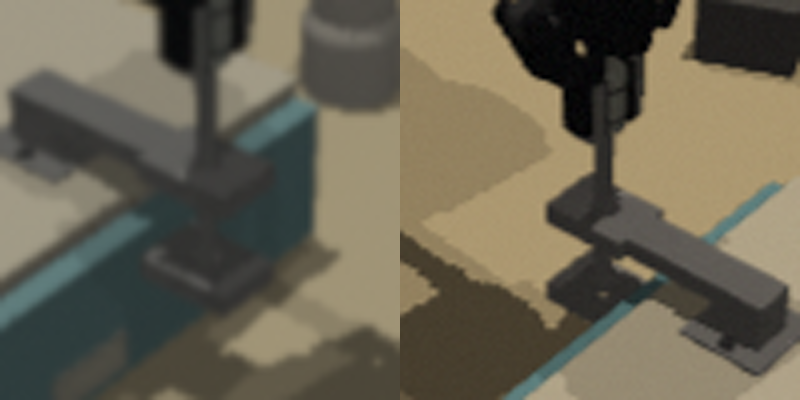

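The pin is through the upper eye without contact and its tip is just above the lower eye. Continuing down.

```bash
python3 - <<'E'
from h import *
o=bot.get_obs(); p0=np.array(o['position']); x,y=p0[0]-.0002,p0[1]; zt=p0[2]-.0842
for t in [.07,.044]:
    h=bot.move_linear([x,y,zt+t],velocity=.03,guard=8)
    o=bot.get_obs(); print(t,h,'tipz',(o['position'][2]-zt).round(4),np.round(o['contact_force'],2),np.round(o['wrist_torque'],2),(np.array(o['position'])-[x,y,0]).round(4)[:2],o['gripper_width'],o['time_s'])
    if h: break
bot.hold(.3)
p,_,_=shot('side','side7.png'); s,_,_=shot('scene','scene7.png'); im,d,T=shot('wrist','w7.png')
cv2.imwrite('pics/c7.png',np.hstack([cv2.resize(k,(400,400),interpolation=cv2.INTER_CUBIC) for k in (p[160:240,280:360],s[150:250,270:370])])[:,:,::-1])
P=cloud('wrist',d,T); o=bot.get_obs(); print(o['position'],o['contact_force'])
f=P[(P[...,2]>.02)&(P[...,2]<.085)&(abs(P[...,1]+.04)<.13)&(P[...,0]>.59)&(P[...,0]<.65)]; f=f[abs(f[:,1]+.042)>.03]
for _ in range(5):
    A=np.c_[f[:,1],np.ones(len(f))]; c=np.linalg.lstsq(A,f[:,0],rcond=None)[0]; r=f[:,0]-A@c; f=f[abs(r)<max(.002,2*r.std())]
print('face',c.round(4),len(f))
E
```

```text
0.07 False tipz 0.0698 [-0.26 -0.05 -1.44] [ 0.02 -0.   -0.01] [-0.  0.] 0.237997841627579 27.3833
0.044 False tipz 0.0442 [ 0.6  -0.15 -0.85] [-0.01  0.06 -0.  ] [ 0.0002 -0.    ] 0.24406248168495798 28.4
[ 0.59360542 -0.04229698  0.14281614] [-0.21915186  0.15420997 -1.45984019]
face [0.0578 0.6226] 6323
```

View pics/c7.png

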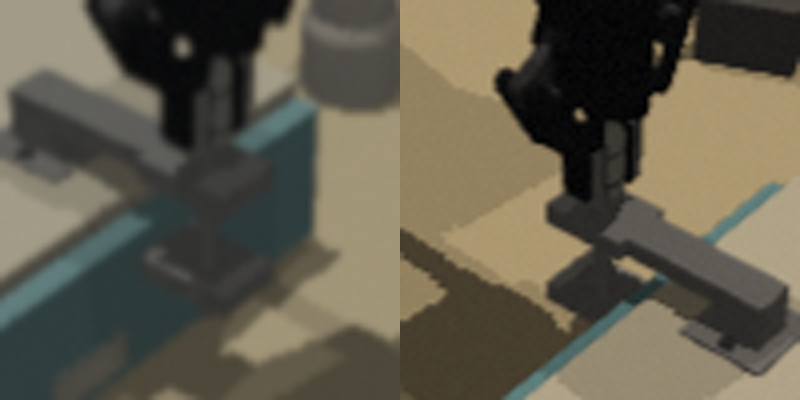

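View pics/scene7.png

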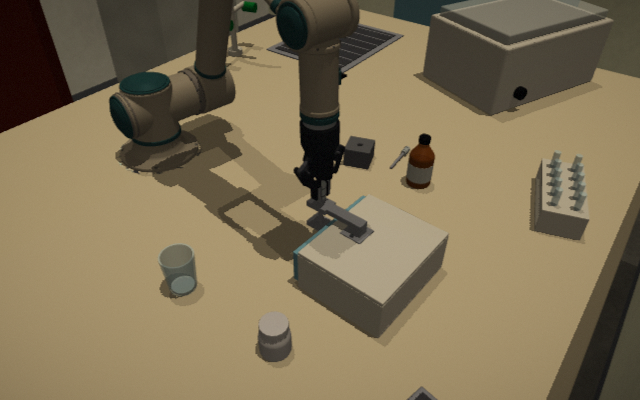

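```bash
python3 - <<'E'
from h import *
o=bot.get_obs(); im,d,T=shot('wrist','w8.png'); q=cloud('wrist',d,T)
Tt=np.linalg.inv(np.block([[Ro.from_rotvec(o['tcp_rot']).as_matrix(),np.array(o['position'])[:,None]],[np.zeros((1,3)),1]]))
L=q@Tt[:3,:3].T+Tt[:3,3]
m=(abs(L[...,1]-.0015)<.006)&(abs(L[...,0])<.013)&(L[...,2]>-.06)&(L[...,2]<.01)
print(np.percentile(q[m][:,2],[2,50,90,98]).round(4))
E
```

```text
[0.1465 0.1782 0.1794 0.1798]
```

View pics/w8.png

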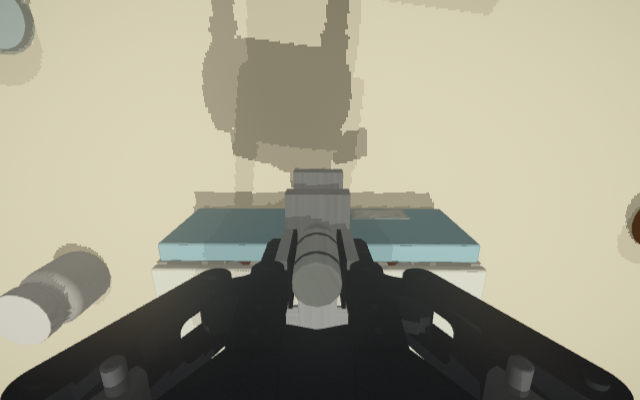

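w8 shows the knob at (316,272) held above the upper eye, with its top at 179 mm. That puts the tip at about 43 mm (21 mm below the lower plate) and the knob's underside about 13 mm clear of the upper plate. The drawer face is unchanged, so I'm handing in.

```bash
python3 - <<'E'
from h import *
sign_off(); print('done')
E
```

```text
the job is handed in; nothing more can be done
done
```

The drawer is home, the larger lock pin is threaded through both eyes, and the gripper is still holding it there for you to fit the clip. I handed in with the clock at about 29 s of the 64 s allowed.

**Drawer:** I pushed it home with closed fingers until the force guard tripped. A second push also tripped the guard. I had no direct signal of the click itself. The drawer face measured about 15 mm in front of the cabinet shell, which is the closed position, and read the same after the pin went in (0.6226 m).

**Pin:** It leaned about 0.035 rad in the grip, so I tilted the tool to make it vertical. It then went down through both eyes with no force guard tripping.

**Last checks:**
- The knob's top is at about 179 mm. That puts the knob's underside about 13 mm above the upper eye and the tip at about 43 mm, roughly 21 mm below the lower eye.
- The tip below the lower eye is inferred from the knob height and the smooth descent; the plates hide it from the cameras.
- The contact force is about 1.5 N.

**Other items:** The beaker, bottle and jar were not touched. The smaller look-alike pin, which had been standing loose, fell over on the bench during the drawer push. The arm did not touch it, and it stayed on the bench.

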